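Feel for the hidden catch of the sample case

ROBOT

A 6-joint arm with a two-finger parallel gripper is mounted at the origin on a cart in front of the work surface, level with it; the furniture and walls round the work are solid. World frame = base frame: x ahead of the robot, y to its left, z up, the work surface at z = 0. Lengths are in m, angles in rad, forces in N, time in s.
With the tool pointing down it reaches from about 0.2 to 0.875 m from the base axis. Payload 3.4 kg.
Tool frame: the origin (TCP) lies at the very end of the fingers, on their centre line; the grasp point (between the pads) lies bot.pinch_z behind it (bot.pinch_z is the distance from the TCP to the grasp point, in m); z points along the fingers, y is the direction in which the jaws open and shut (so a half turn about z gives the same grasp; the last joint's range is limited). The gripper opens to 94 mm and grips with 3 to 60 N. Pads are 16 mm wide; open, the fingers measure 119 mm over their backs; the gripper's body (75 mm by 177 mm) begins 78 mm behind the grasp point.
Start: joints at [-1.427, 0.276, 1.505, -0, 1.361, -0.121], TCP at [0.15, -0.555, 0.166] pointing down, gripper open.
Joint ranges: [-2.89, 2.89], [-0.75, 2.08], [0.22, 2.7], [-1.18, 4.32], [0.11, 2.71], [-2.7, 2.7]. Speed limits (rad/s): [2.57, 2.57, 3.14, 3.14, 3.14, 3.14].

INTERFACE

Orientations are given as a 3x3 rotation matrix whose columns are the frame's x, y, z axes.
In Python, from cell import bot gives the robot as it stands. The module is installed in compiled form; this text tells all that it offers. Calls block until the motion is done:
- bot.movep(position, orientation): joint-space move of the TCP to a pose.
- bot.move_l(position, orientation=None, v=0.15): straight line of the TCP; orientation=None keeps the orientation; v is the mean speed in m/s.
- bot.movej(angles): joint-space move.
- bot.open_gripper() and bot.gripper_close(strength=None): open the fingers fully, or close them until they stop; strength is the grip in N (None keeps the last).
- bot.pause(seconds).
- bot.solve_ik(position, orientation): joint angles nearest the present ones, or None.
- bot.read_camera(name): name is "scene" or "top" or "wrist"; returns a dict with "frame" (384x512x3 uint8, red, green, blue), "vertical_fov" (degrees; the focal length in pixels is half the picture's height over the tangent of half this angle, whatever the lens; pixels are square), "cx", "cy" (the principal point, pixels), "origin" and "rotation" of the camera in the world. Camera axes: x right, y up, looking along -z (the intrinsics and any distortion apply to the point x, -y, -z); pixel columns grow to the right and rows downward; lengths in m; the calibration is good to about 2 mm. A picture is of the moment at which its call begins. There is no depth.
A pose or a line that the arm cannot do raises bot.PlanningError and nothing moves.
- bot.sign_off(): hands the job in, once; it reports no verdict.
Readings, each from a call of its own:
- bot.read_clock(): time.
- bot.read_joint_pos(): joint angles.
- bot.read_joint_velocities(): joint speeds.
- bot.read_joint_torque(): joint torques, N m.
- bot.read_tcp_pos(): TCP position.
- bot.read_tcp_rot(): TCP orientation.
- bot.read_wrist_force(): force on the tool from outside, world axes, zero at the start.
- bot.read_moment(): the same for the moment, N m.
- bot.read_grip_width(): opening from 0.0 (shut) to 1.0 (fully open).
Only numpy, scipy, OpenCV 4.12 (cv2) and the standard library are available. Lean on these libraries where they do the work, as an engineer would, in place of code of your own. Each camera call takes 0.05 s, during which the arm holds its last target. There are 200 camera calls.

TASK

Unlock the grey sample case: take the orange spring probe out of its stand and feel along the black floor of the groove in the lid with its tip until it drops onto the hidden, flush catch, then push the catch fully down with the probe so that the green pin beside the groove rises all the way. Afterwards put the probe back upright in its stand, collar down on the rim. Leave the weight, the vials and the tin undisturbed.

Things in the scene. Friction and masses are not known exactly. Their poses are not given: they have to be found in the camera images.
- case: Grey sample case with an aluminium lid, fixed to the worktop, 120 (x) x 232 (y) x 60 mm. Origin at the centre of its underside, z up. In the middle of the lid a groove runs along the case's y axis: 14 mm wide, 120 mm long, 10 mm deep, with a flat, rigid black floor 50 mm above the worktop. The hidden catch is somewhere in this floor.
- groove_mid (a point): Middle of the groove at floor height; axes as case. The catch lies on the groove's centre line, at most 42 mm to either side of this point, each time elsewhere.
- groove_end_left (a point): End of the groove (+y of the case), on its centre line at floor height. The catch is a round plunger, 14 mm across, flush with the floor and as black, so it cannot be seen. About 1 N pushes it straight down, by 10 mm at most (friction, no spring: it stays where pushed); a tip drawn onto it drops in and is then stopped by the wall of the 14 mm hole.
- groove_end_right (a point): Other end of the groove (at -y of the case), on its centre line at floor height.
- indicator (a joint): Green round pin, 11 mm across, in the lid 36 mm to the +x side of the groove's middle: linked to the catch, it rises as far as the catch is pushed down. 0 = flush with the lid (locked), 0.010 m = fully up (catch fully down, unlocked).
- probe_grip (a point): Centre of the 18 x 18 mm square grip (62 mm tall, black bands) of the orange spring probe: 147 mm long, 72 g, loose, upright in its stand. z along the probe, away from the tip; x, y square to the grip's flats. Below this point: 28 mm round collar (underside 36 mm below), 10 mm steel shaft (ends 76 mm below), 6 mm round-nosed tip pin (end 112 mm below).
- probe_tip (a point): End of the probe's tip pin. The pin is sprung: it stays fully out up to a force of 1.5 N, then yields at 250 N/m by up to 12 mm (4.5 N), then it is solid.
- stand_mouth (a point): Centre of the mouth of the probe's stand: grey upright tube of 36 mm outside and 17 mm inside diameter on a 72 mm round foot, fixed, the rim 80 mm above the worktop. The shaft hangs in the bore, the collar rests on the rim (the grip's centre then 36 mm above this point).
- weight: Steel check weight, 23 mm across, 24 mm tall, loose, standing on the case's lid between the groove and the case's edge; origin at the centre of its underside. Leave alone.
- vial_white: Sample vial with white cap, 30 mm across, 64 mm tall, loose, standing beside the probe's stand; origin at the centre of its underside. Leave alone.
- vial_black: Sample vial with black cap, 30 mm across, 64 mm tall, loose, near the probe's stand; origin at the centre of its underside. Leave alone.
- tin: Aluminium moisture tin with lid on, 58 mm across, 27 mm tall, loose, in front of the probe's stand; origin at the centre of its underside. Leave alone.
- probe: The same probe as a whole; origin on its axis at the end of the extended tip pin, z up along the probe.
Things that resemble listed ones, but are neither listed nor needed, are in the scene too. What is shaped like the part that bears stand_mouth but pink, purple or yellow is not meant.

How it is judged:
By the outcome, as a careful person would: the job done as asked, in the order asked, and still so for the second after the job is handed in, with the robot touching nothing.
It also fails if it takes over 54 s, if anything falls off the work surface, if the arm or the gripper's body presses on something with over 40 N, if the wrist force passes 120 N, or if a joint passes its speed limit or range.

## Working session

There is one attempt and no reset: what is moved stays moved. The work goes in short steps, each a Python script; the robot and the scene stay as the last script left them, time stands still between calls to the robot, and variables do not carry over. Pictures are saved under pics/ and viewed, about 8 in all and at most 12, crops included, and the job is handed in when it is done.

```bash
mkdir -p pics; cat > h.py <<'E'
import numpy as np, cv2, json
from cell import bot
def shot(name,fn):
    c=bot.read_camera(name); cv2.imwrite(f'pics/{fn}.png',c['frame'][:,:,::-1])
    np.savez(f'pics/{fn}.npz',**{k:v for k,v in c.items()}); return c
def foc(c): return c['frame'].shape[0]/2/np.tan(np.radians(float(c['vertical_fov']))/2)
def pix2plane(c,u,v,z):
    f=foc(c); d=np.array([(u-c['cx'])/f,-(v-c['cy'])/f,-1]); d=np.array(c['rotation'])@d
    o=np.array(c['origin']); return o+d*(z-o[2])/d[2]
def proj(c,p):
    q=np.array(c['rotation']).T@(np.array(p)-c['origin']); f=foc(c)
    return np.array([c['cx']+f*q[0]/-q[2],c['cy']-f*q[1]/-q[2]])
E
python3 - <<'E'
from h import *
ims=[]
for n in ['scene','top']:
    c=shot(n,n+'0'); print(n,{k:v for k,v in c.items() if k!='frame'})
    print(c['frame'].shape)
print(bot.pinch_z,bot.read_clock(),bot.read_wrist_force())
E
```

```text
scene {'vertical_fov': 51.61337642145811, 'cx': 258.65216591264954, 'cy': 185.815322831767, 'origin': array([ 0.00491248, -0.84218714,  0.65093123]), 'rotation': array([[ 0.80431374,  0.31301933, -0.50507257],
       [-0.59405674,  0.4046191 , -0.69525533],
       [-0.01326635,  0.85924518,  0.51139194]])}
(384, 512, 3)
top {'vertical_fov': 55.59476050677091, 'cx': 255.32950915132722, 'cy': 191.3248722204397, 'origin': array([ 0.37681618, -0.10615018,  1.14115028]), 'rotation': array([[ 1.78401412e-02,  9.87751207e-01, -1.55013816e-01],
       [-9.99834267e-01,  1.81870006e-02,  8.19586470e-04],
       [ 3.62878388e-03,  1.54973504e-01,  9.87911962e-01]])}
(384, 512, 3)
0.0188 0.1 [-0.30576388  0.51474958 -0.22500652]
```

View pics/scene0.png

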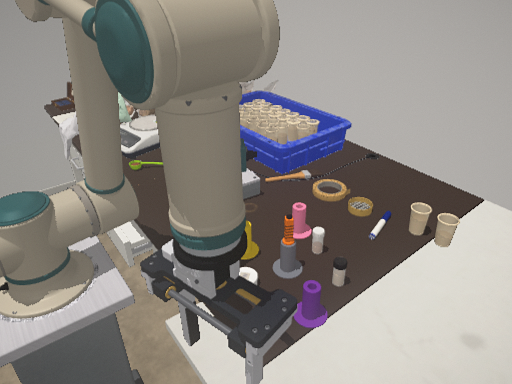

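View pics/top0.png

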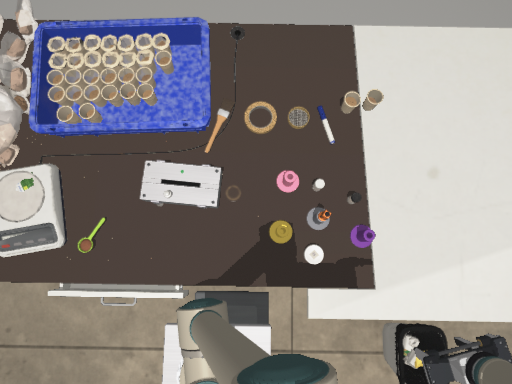

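Scene view: the orange probe is in the grey stand at (288,250). The lookalikes are the pink stand (300,220), purple stand (311,300) and yellow stand (248,240). In the top view the grey stand is at (318,218) and the case at (181,184). I'll check this with one close crop.

```bash
python3 - <<'E'
from h import *
t=np.load('pics/top0.npz');s=np.load('pics/scene0.npz')
a=cv2.resize(t['frame'][150:220,130:260],None,fx=6,fy=4*1.5,interpolation=cv2.INTER_CUBIC)[:,:780]
b=cv2.resize(t['frame'][170:235,290:350],None,fx=6,fy=6,interpolation=cv2.INTER_CUBIC)
a=cv2.resize(t['frame'][155:213,135:228],None,fx=4,fy=4,interpolation=cv2.INTER_CUBIC)
b=cv2.resize(t['frame'][155:270,270:380],None,fx=3.5,fy=3.5,interpolation=cv2.INTER_CUBIC)
h=max(a.shape[0],b.shape[0]); o=np.zeros((h,a.shape[1]+b.shape[1],3),np.uint8)
o[:a.shape[0],:a.shape[1]]=a;o[:b.shape[0],a.shape[1]:]=b; print(o.shape,a.shape)
cv2.imwrite('pics/crop1.png',o[:,:,::-1])
for n,u,v,z in [('stand foot/rim',318,218,0.04),('case',181,184,.06),('tin',314,254,.027),('vw',319,184,.064),('vb',353,197,.064)]:
    print(n,pix2plane(t,u,v,z))
print('rim scene',pix2plane(s,288.5,243,.08))
E
```

```text
(402, 757, 3) (232, 372, 3)
stand foot/rim [ 0.47135524 -0.29823202  0.04      ]
case [0.56466806 0.11720458 0.06      ]
tin [ 0.3635278  -0.28746553  0.027     ]
vw [ 0.57163308 -0.29795596  0.064     ]
vb [ 0.53403762 -0.39927871  0.064     ]
rim scene [ 0.47201592 -0.31058094  0.08      ]
```

View pics/crop1.png

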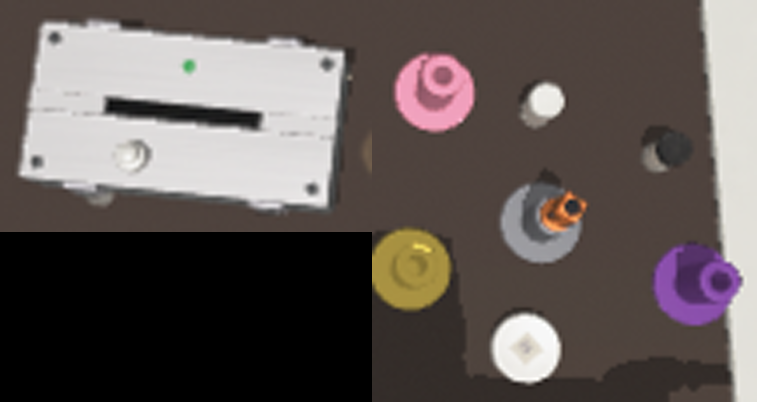

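The crop confirms the grey stand with its orange probe: foot at about top (318.3,218.4), probe top at about (327,214). The green pin at (182,171.5) is on world +x, so the case yaw is about -5°. Next I'll go above the stand and look with the wrist camera.

```bash
python3 - <<'E'
from h import *
t=np.load('pics/top0.npz')
foot=pix2plane(t,318.3,218.4,.004); top=pix2plane(t,327.1,213.9,.147)
g=pix2plane(t,180.9,183.2,.055); ind=pix2plane(t,182.2,171.5,.06)
print(foot,top,g,ind,ind-g)
print(bot.read_tcp_rot().round(3))
p=(foot+top)[:2]/2
R=np.array([[0,1,0],[1,0,0],[0,0,-1.]])
for R in (R,R*[-1,-1,1]):
    print(bot.solve_ik([*p,.25],R),bot.solve_ik([*g[:2],.25],R))
bot.movep([*p,.25],bot.read_tcp_rot())
c=shot('wrist','w1'); print({k:v for k,v in c.items() if k!='frame'}, bot.read_clock(),bot.read_tcp_rot().round(3))
print(proj(c,[*p,.147]),proj(c,[*p,.08]))
E
```

```text
[ 0.4732113  -0.30543896  0.004     ] [ 0.47386054 -0.3045979   0.147     ] [0.56798845 0.11866154 0.055     ] [0.60314717 0.1154742  0.06      ] [ 0.03515872 -0.00318734  0.005     ]
[[ 0.965  0.262 -0.   ]
 [ 0.262 -0.965  0.002]
 [ 0.    -0.002 -1.   ]]
[-6.95760330e-01  2.23341015e-01  1.37178197e+00 -4.44089210e-16
  1.54646967e+00 -6.95760330e-01] [ 8.60628102e-02  2.50229730e-01  1.33543302e+00 -4.44089210e-16
  1.55592990e+00  8.60628102e-02]
[-6.95760330e-01  2.23341015e-01  1.37178197e+00 -4.44089210e-16
  1.54646967e+00  2.44583232e+00] None
{'vertical_fov': 58.48525092090935, 'cx': 258.1576274171114, 'cy': 196.09787808606103, 'origin': array([ 0.53960876, -0.28775335,  0.46957641]), 'rotation': array([[ 2.61124114e-01,  9.37013194e-01,  2.31992396e-01],
       [-9.65305231e-01,  2.53492994e-01,  6.26666812e-02],
       [-8.89398926e-05, -2.40307255e-01,  9.70696871e-01]])} 1.6917 [[ 0.966  0.26  -0.001]
 [ 0.26  -0.966  0.002]
 [-0.001 -0.002 -1.   ]]
[257.57645248 184.41114892] [257.67742618 172.34351819]
```

View pics/w1.png

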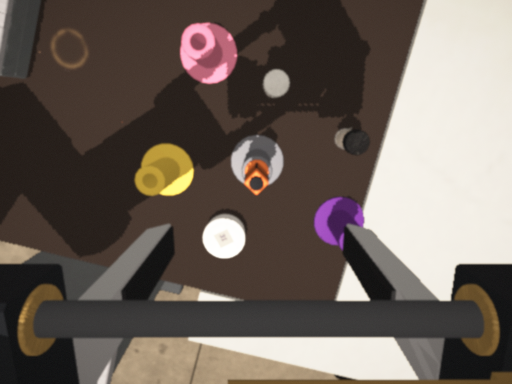

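Wrist view: the probe top is at about (257,183), matching the prediction, and the square grip is turned about 45° to the jaws. I'll crop it to get its yaw.

```bash
python3 - <<'E'
from h import *
c=np.load('pics/w1.npz'); f=c['frame']
cr=cv2.resize(f[140:205,225:295],None,fx=8,fy=8,interpolation=cv2.INTER_CUBIC)
cv2.imwrite('pics/crop2.png',cr[:,:,::-1])
E
```

```text
(no output)
```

View pics/crop2.png

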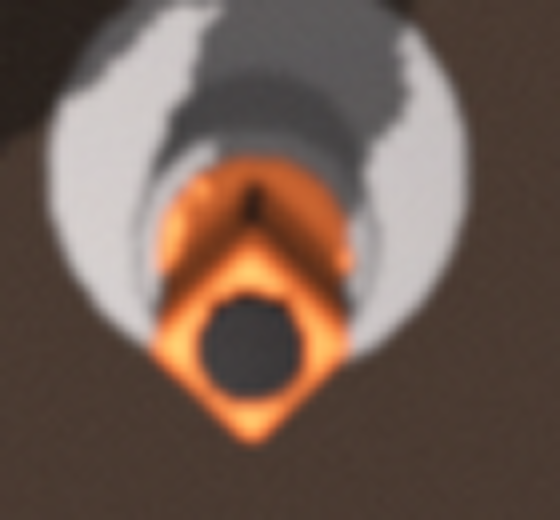

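```bash
python3 - <<'E'
from h import *
c=np.load('pics/w1.npz')
P=[pix2plane(c,225+(x+.5)/8-.5,140+(y+.5)/8-.5,.147) for x,y in [(152,350),(252,443),(350,350),(252,238)]]
P=np.array(P);print(P, P.mean(0), np.linalg.norm(np.diff(P[[0,1,2,3,0]],axis=0),axis=1))
print(pix2plane(c,225+250/8,140+347/8,.147))
e=np.array([P[1]-P[0],P[2]-P[1],P[3]-P[2],P[0]-P[3]])[:,:2]
a=np.degrees(np.arctan2(e[:,1],e[:,0]))%90; print(a)
def R(d):
    d=np.radians(d); return np.array([[np.cos(d),np.sin(d),0],[np.sin(d),-np.cos(d),0],[0,0,-1]])
m=a.mean()
for k in (0,-90): 
  q=bot.solve_ik([.4735,-.305,.0972],R(m+k)); print(m+k,q)
for y in (-5,0,): print(bot.solve_ik([.568,.1187,.143],R(y)))
print(bot.read_joint_pos().round(2))
E
```

```text
[[ 0.47106248 -0.29174892  0.147     ]
 [ 0.46310188 -0.30631806  0.147     ]
 [ 0.47726814 -0.31468788  0.147     ]
 [ 0.48731564 -0.29980615  0.147     ]] [ 0.47468703 -0.30314025  0.147     ] [0.01660214 0.01645408 0.01795602 0.01814068]
[ 0.47418452 -0.30352399  0.147     ]
[61.34775424 59.42421428 55.9744846  63.63087927]
60.09433309581323 [-6.95776210e-01  3.04830557e-01  1.63986914e+00 -4.44089210e-16
  1.19689295e+00 -1.73823857e-01]
-29.905666904186774 [-6.95776210e-01  3.04830557e-01  1.63986914e+00 -4.44089210e-16
  1.19689295e+00  1.39697247e+00]
[ 8.61275973e-02  2.97011443e-01  1.53140313e+00 -4.44089210e-16
  1.31317808e+00  1.74419039e+00]
[ 8.61275973e-02  2.97011443e-01  1.53140313e+00 -4.44089210e-16
  1.31317808e+00  1.65692392e+00]
[-0.7   0.22  1.37  0.    1.55  0.61]
```

```bash
cat >> h.py <<'E'
def R(d):
    d=np.radians(d); return np.array([[np.cos(d),np.sin(d),0],[np.sin(d),-np.cos(d),0],[0,0,-1]])
def wf(n=5):
    l=[]
    for _ in range(n): l.append(bot.read_wrist_force()); bot.pause(.02)
    return np.mean(l,0)
E
python3 - <<'E'
from h import *
x,y=.474,-.304
bot.movep([x,y,.18],R(-30)); bot.move_l([x,y,.0972]); bot.gripper_close(35)
print('grip',bot.read_grip_width()*94, bot.read_tcp_pos(), wf())
bot.move_l([x,y,.205]); print('lifted',wf(), bot.read_tcp_pos())
bot.movep([.567,.118,.19],R(-5))
c=shot('wrist','w2'); shot('top','t2'); print(bot.read_clock(),bot.read_tcp_pos(),wf())
q=bot.read_tcp_pos(); print(proj(c,[q[0],q[1],q[2]+.0188-.112]))
E
```

```text
grip 17.62959516692024 [ 0.47397399 -0.30399236  0.09716155] [0.21062919 0.27080743 0.07413816]
lifted [-0.07512072  0.02848067 -0.61569555] [ 0.47324677 -0.30337914  0.20359504]
7.0583 [0.56730066 0.11672307 0.19003644] [-0.19191185 -0.45496602 -0.38831896]
[257.86285916 187.54835127]
```

View pics/w2.png

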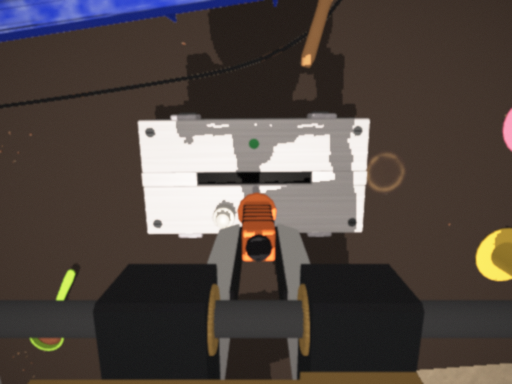

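Wrist view: the probe is held straight. The groove is at (198–312, ~178), the green pin at (254,144) and the weight at (224,216). Now I'll segment the groove for its exact line.

```bash
python3 - <<'E'
from h import *
for n,(r0,r1,c0,c1),thr in (('w2',(160,196,185,325),75),('top0',(172,196,155,206),75)):
    c=np.load(f'pics/{n}.npz'); g=c['frame'][r0:r1,c0:c1].max(2); 
    m=(g<thr).astype(np.uint8); k,l,s,ct=cv2.connectedComponentsWithStats(m); i=1+np.argmax(s[1:,4])
    ys,xs=np.where(l==i); r=cv2.minAreaRect(np.float32(np.c_[xs+c0,ys+r0])); b=cv2.boxPoints(r)
    B=np.array([pix2plane(c,u,v,.06) for u,v in b])
    E=[B[j]-B[(j+1)%4] for j in range(4)]; L=[np.linalg.norm(e) for e in E]
    e=E[int(np.argmax(L))]; e=e*np.sign(e[1]); print(n,r,B.mean(0),np.round(L,4),np.degrees(np.arctan2(-e[0],e[1])))
c=np.load('pics/w2.npz')
f=c['frame'].astype(int); G=(f[...,1]-np.maximum(f[...,0],f[...,2]))>30
ys,xs=np.where(G[130:158,240:270]);print('pin',pix2plane(c,xs.mean()+240,ys.mean()+130,.06))
s=shot('scene','s2'); 
q=bot.read_tcp_pos(); o=s['frame'][90:290,150:400]; print(proj(s,[q[0],q[1],q[2]+.0188-.112]),proj(s,[q[0],q[1],.05]))
cv2.imwrite('pics/s2c.png',cv2.resize(o,None,fx=3,fy=3)[:,:,::-1])
E
```

```text
w2 ((254.0, 177.5), (11.0, 112.0), 90.0) [0.57015157 0.12061237 0.06      ] [0.1157 0.0116 0.1166 0.0116] -5.067856496502898
top0 ((180.48202514648438, 182.68878173828125), (37.307376861572266, 3.5553410053253174), 5.440332412719727) [0.56865568 0.11899481 0.06      ] [0.0109 0.1128 0.0108 0.1126] -4.457743988357447
pin [0.60532209 0.11812046 0.06      ]
[223.19501354 157.49601515] [224.06597877 170.733527  ]
```

View pics/s2c.png

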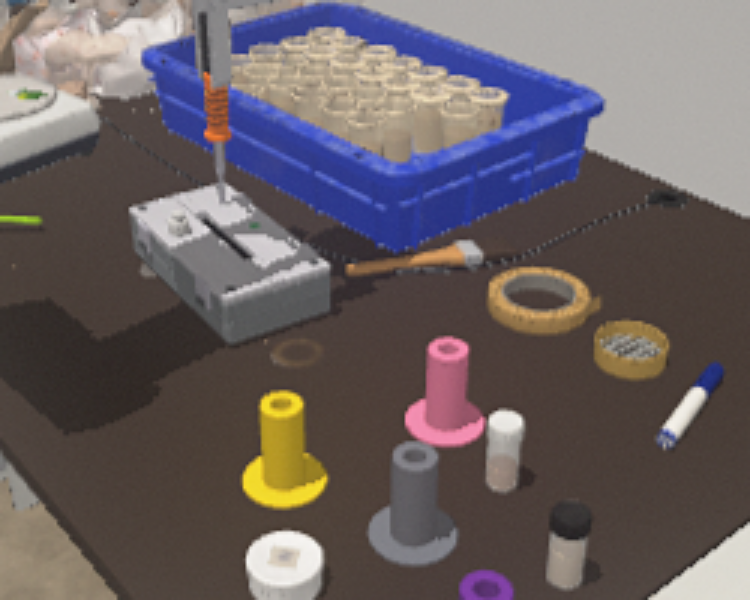

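The tip appears at scene pixel ≈(223.7,156.9), against a prediction of (223.2,157.5), so the probe is straight. Estimates from the two cameras agree on the groove mid at about (0.569,0.1197), yaw −4.8°. Next is the touch-down.

```bash
cat >> h.py <<'E'
YAW=-4.8; U=np.array([-np.sin(np.radians(YAW)),np.cos(np.radians(YAW))]); MID=np.array([.569,.1197])
def at(s,ztip): return [*(MID+s*U),ztip+.112-.0188]
E
python3 - <<'E'
from h import *
bot.movep(at(-.052,.072),R(YAW)); bot.move_l(at(-.052,.055),v=.05); bot.pause(.3)
b=wf(10); np.save('base.npy',b); print('base',b,bot.read_tcp_pos()-at(-.052,.055))
for z in np.arange(.053,.0445,-.001):
    bot.move_l(at(-.052,z),v=.03); bot.pause(.1); f=wf(5)-b; print(round(z,4),f.round(2),(bot.read_tcp_pos()[2]-.0932).round(4))
    if f[2]>2.1: break
print(bot.read_clock()); c=shot('wrist','w3')
E
```

```text
base [-0.07280505 -0.14211279 -0.44371292] [ 7.09242770e-05 -9.42430130e-06  1.20515486e-04]
0.053 [-0.07 -0.04  0.13] 0.053
0.052 [ 0.29 -0.18 -0.46] 0.052
0.051 [-0.01  0.54 -0.27] 0.051
0.05 [ 0.02  0.51 -0.34] 0.05
0.049 [ 0.3  -0.25  1.41] 0.0492
0.048 [-0.01  0.11  1.61] 0.048
0.047 [ 0.07 -0.07  1.91] 0.047
0.046 [0.14 0.14 1.99] 0.046
0.045 [ 0.42 -0.17  2.46] 0.045
12.3833
```

Floor contact is at ztip ≈ 0.0495, inside the groove, and the spring behaves as stated. Now I'll scan.

```bash
python3 - <<'E'
from h import *
b=np.load('base.npy'); s=-.052
while s<.052:
    s+=.003; bot.move_l(at(s,.0455),v=.03); bot.pause(.05); f=wf(5)-b
    print(round(s,4),f.round(2))
    if f[2]<1.7 or abs(f@[*U,0])>2.5:
        f=wf(15)-b; print('  confirm',f.round(2))
        if f[2]<1.7 or abs(f@[*U,0])>2.5: break
print(bot.read_clock())
E
```

```text
-0.049 [ 0.41 -1.04  2.25]
-0.046 [-0.18 -1.02  2.13]
-0.043 [ 0.56 -0.43  1.9 ]
-0.04 [-0.07 -0.69  2.02]
-0.037 [-0.01 -0.6   2.18]
-0.034 [ 0.16 -0.32  2.47]
-0.031 [-0.3  -0.92  2.34]
-0.028 [-0.43 -0.65  2.53]
-0.025 [-0.21 -0.66  2.38]
-0.022 [-0.26 -0.62  2.38]
-0.019 [-0.2  -0.9   1.98]
-0.016 [0.27 1.59 0.25]
  confirm [0.15 2.01 0.19]
17.2833
```

```bash
python3 - <<'E'
from h import *
b=np.load('base.npy')
for s in (-.014,-.012,-.010):
    bot.move_l(at(s,.0455),v=.03); bot.pause(.1); f=wf(10)-b; print(s,f.round(2))
c=shot('wrist','w4'); print(bot.read_clock())
r=np.vstack([np.load(f'pics/{n}.npz')['frame'][120:200,190:320] for n in ('w3','w4')])
cv2.imwrite('pics/c4.png',cv2.resize(r,None,fx=3.5,fy=3.5,interpolation=cv2.INTER_CUBIC)[:,:,::-1])
E
```

```text
-0.014 [ 0.2   0.96 -0.49]
-0.012 [ 0.09  0.17 -0.17]
-0.01 [ 0.08 -0.1  -0.26]
18.8833
```

View pics/c4.png

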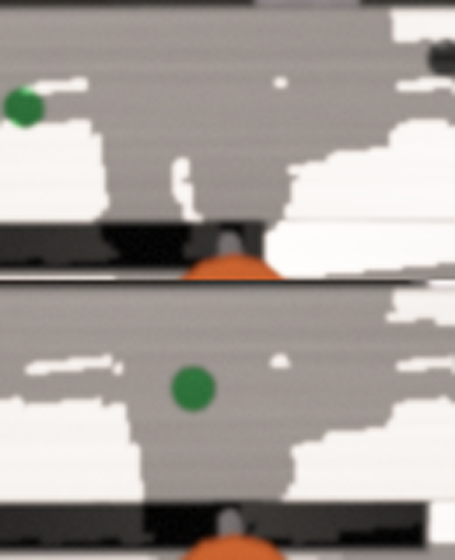

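The pin already looks larger and higher, and lateral force is now zero, so the tip is inside the hole. I'll push down.

```bash
python3 - <<'E'
from h import *
b=np.load('base.npy')
for z in (.0455,.0435,.0415,.0400,.0385,.0370,.0355,.034):
    bot.move_l(at(-.009,z),v=.03); bot.pause(.1); f=wf(8)-b; print(z,f.round(2))
    if f[2]>3: break
c=shot('wrist','w5')
f=c['frame'].astype(int); G=(f[...,1]-np.maximum(f[...,0],f[...,2]))>30
ys,xs=np.where(G[110:170,200:300]); print('pin px',xs.mean()+200,ys.mean()+110,len(xs))
p=np.array([.569,.1197])+.036*np.array([U[1],-U[0]])
for z in (.06,.065,.07): print(z,proj(c,[*p,z]))
w=np.load('pics/w2.npz'); print('w2 ref z=.06',proj(w,[*p,.06]), bot.read_clock())
s=shot('scene','s5'); o=s['frame'][120:190,185:275]; cv2.imwrite('pics/s5c.png',cv2.resize(o,None,fx=7,fy=7,interpolation=cv2.INTER_CUBIC)[:,:,::-1])
E
```

```text
0.0455 [-0.12  0.15 -0.23]
0.0435 [-0.06  0.18 -0.14]
0.0415 [0.06 0.18 0.01]
0.04 [ 0.19  0.36 -0.35]
0.0385 [-0.01 -0.04  1.53]
0.037 [-0.02 -0.12  2.23]
0.0355 [-0.46 -0.06  2.33]
0.034 [-0.16  0.25  2.72]
pin px 245.30827067669173 152.90225563909775 133
0.06 [247.26485832 152.20204848]
0.065 [247.08634918 152.89955193]
0.07 [246.90158378 153.62150093]
w2 ref z=.06 [254.76870464 143.58271979] 22.8
```

View pics/s5c.png

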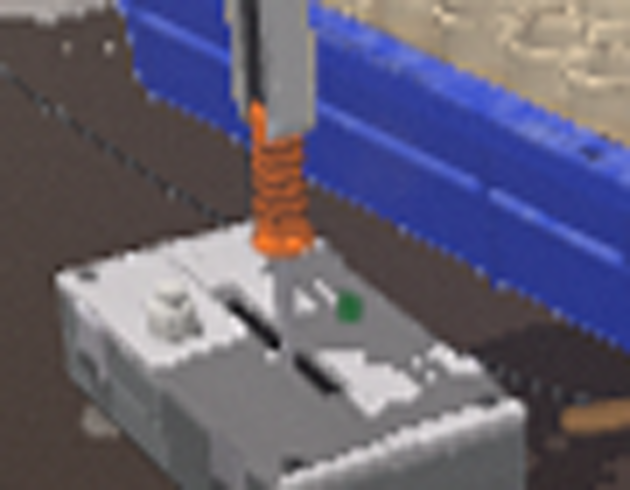

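Force says a hard stop 10 mm below the floor. I'll confirm the pin height by comparing the scene pictures before and after.

```bash
python3 - <<'E'
from h import *
p=np.array([.569,.1197])+.036*np.array([U[1],-U[0]])
for n in ('s2','s5'):
    c=np.load(f'pics/{n}.npz'); f=c['frame'].astype(int); G=(f[...,1]-np.maximum(f[...,0],f[...,2]))>20
    q=proj(c,[*p,.06]).astype(int); ys,xs=np.where(G[q[1]-14:q[1]+10,q[0]-9:q[0]+9])
    print(n,len(xs),xs.mean()+q[0]-9,ys.mean()+q[1]-14,ys.min()+q[1]-14,ys.max()+q[1]-14,[proj(c,[*p,z]).round(1) for z in (.06,.065,.07)])
for n in ('w2','w3','w4','w5'):
    c=np.load(f'pics/{n}.npz'); f=c['frame'].astype(int); G=(f[...,1]-np.maximum(f[...,0],f[...,2]))>30
    q=proj(c,[*p,.06]).astype(int); ys,xs=np.where(G[q[1]-12:q[1]+12,q[0]-12:q[0]+12]); print(n,len(xs),xs.mean()+q[0]-12,ys.mean()+q[1]-12,proj(c,[*p,.06]),proj(c,[*p,.07]))
E
```

```text
s2 2 234.5 165.0 165 165 [array([233.9, 164.6]), array([233.8, 163.2]), array([233.8, 161.8])]
s5 12 234.25 163.41666666666666 162 165 [array([233.9, 164.6]), array([233.8, 163.2]), array([233.8, 161.8])]
w2 72 253.31944444444446 143.26388888888889 [254.76870464 143.58271979] [254.69385556 144.49867913]
w3 98 196.19387755102042 150.19387755102042 [198.0363182  150.72172984] [196.02481663 152.03920857]
w4 116 244.66379310344826 150.56034482758622 [246.45570798 150.63076336] [246.07991735 151.94387916]
w5 133 245.30827067669173 152.90225563909775 [247.26485832 152.20204848] [246.90158378 153.62150093]
```

At w4 the pin was about 4 mm up. It is now about 10 mm up: its side is visible over rows 162–165 and its top matches z≈0.07, which agrees with the force stop. Now I'll return the probe.

```bash
python3 - <<'E'
from h import *
x,y=.474,-.304
bot.move_l(at(-.009,.075),v=.08); bot.move_l(at(-.009,.11))
bot.movep([x,y,.21],R(-30)); bot.pause(.3)
print(wf(10)-np.load('base.npy'),bot.read_clock())
s=shot('scene','s6'); o=s['frame'][150:290,180:360]; cv2.imwrite('pics/s6c.png',cv2.resize(o,None,fx=4,fy=4,interpolation=cv2.INTER_CUBIC)[:,:,::-1])
print('tip pred crop',(proj(s,[x,y,.21+.0188-.112])-[180,150])*4)
E
```

```text
[-0.02976866  0.28087223 -0.22951981] 25.9333
tip pred crop [430.75549365 312.73389757]
```

View pics/s6c.png

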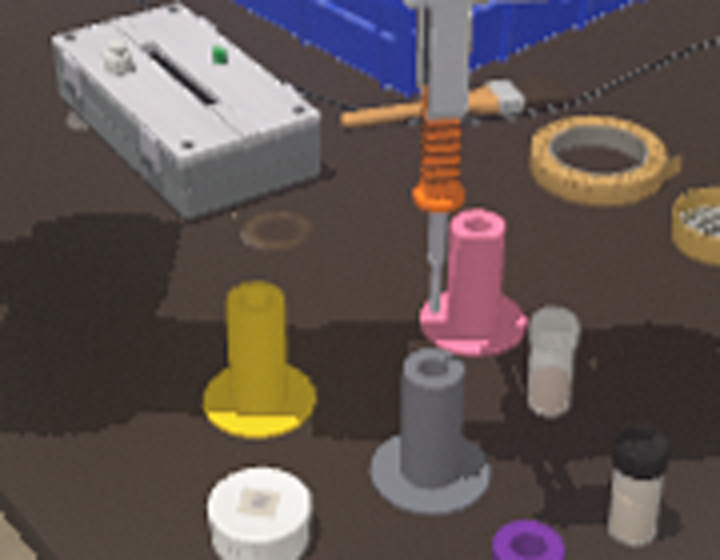

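The pin stands clearly proud at crop (220,54), the tip is at (435,313), about 1 px from the prediction, and the grey bore is right below. Now I'll insert the probe.

```bash
python3 - <<'E'
from h import *
x,y=.474,-.304; b=np.load('base.npy')
bot.move_l([x,y,.165],v=.1); bot.move_l([x,y,.15],v=.05); bot.pause(.1); f=wf(5)-b; print(f)
ok=True
for z in (.13,.115,.105,.100):
    bot.move_l([x,y,z],v=.05); bot.pause(.1); f=wf(5)-b; print(z,f.round(2))
    if np.linalg.norm(f)>4: ok=False; break
if ok:
    z=.100
    while z>.0955:
        z-=.0005; bot.move_l([x,y,z],v=.02); bot.pause(.05); f=wf(5)-b
        if f[2]>1.5: break
    print('seat',z,f.round(2)); bot.pause(.2); bot.open_gripper(); bot.pause(.3); bot.move_l([x,y,.25],v=.15)
    shot('wrist','w7')
    bot.movep([.35,-.1,.35],R(-30)); s=shot('scene','s7'); t=shot('top','t7'); print(bot.read_clock())
    a=cv2.resize(s['frame'][140:290,190:350],None,fx=2.5,fy=2.5); w=cv2.resize(np.load('pics/w7.npz')['frame'][100:250,170:330],None,fx=2.5,fy=2.5)
    cv2.imwrite('pics/end.png',np.hstack([a,w])[:,:,::-1])
E
```

```text
[-0.45215778  0.07984286 -0.27851483]
0.13 [ 0.13  0.18 -0.17]
0.115 [ 0.06 -0.25  0.14]
0.105 [ 0.28 -0.02 -0.04]
0.1 [ 0.49  0.04 -0.11]
seat 0.0965 [-0.19  1.    4.98]
36.3083
```

View pics/end.png

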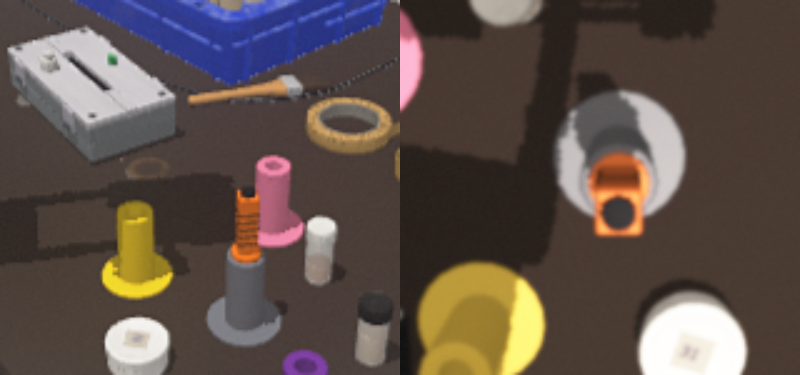

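The probe stands upright in the grey stand with its collar on the rim. The pin is up, and the weight, vials and tin appear unmoved. Handing in.

```bash
python3 - <<'E'
from h import *
a=np.load('pics/s2.npz')['frame'].astype(int);b=np.load('pics/s7.npz')['frame'].astype(int)
print(bot.read_grip_width(),bot.read_clock()); bot.sign_off()
E
```

```text
1.004397934191941 36.3083
the job is handed in; nothing more can be done
```

The case is unlocked and the probe is back upright in its grey stand. I handed the job in at 36.3 s of the 54 s allowed.

- **Finding the catch:** I pressed the tip on the groove floor at about 2–2.5 N and stepped it along from the −y end. It dropped in about 9 mm to the −y side of the middle.
- **Pushing it down:** the probe met a hard stop about 10 mm below the floor and held 2.7 N there, well above the 1 N the catch needs. The scene picture shows the green pin raised to about z = 0.07, so fully up as far as the picture resolves. The wrist picture read only about 8 mm, which is within its resolution of 1–2 mm.
- **Returning the probe:** the collar met the rim at 5 N, within 1 mm of the height I picked it up at. The final picture shows it upright with the collar down.
- **Other objects:** the weight, vials and tin look undisturbed by eye. I did not measure their positions afterwards.

One reading disagreed with the description: while the catch moved down, the wrist force after each step read about 0 N instead of about 1 N. I put this down to the friction relaxing while the arm paused, because the hard stop and the pin height agree with each other.

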